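# Unlatch the feed box and hold its sprung lid open

## Task

The lid of the clear feed box on the ledge is sprung shut and held by a sliding catch. Push the pedal beside the box down to its stop, which draws the catch back, let the pedal come up again, then raise the lid by the bar along its front edge until it stands 60 degrees open (a few degrees either way). Finish while holding the lid still at that angle, so that I can reach in for a tub, and leave the canister, the vacuum tip and the tong where they are.

Things in the scene. Friction and masses are not known exactly. Their poses are not given: they have to be found in the camera images.
- feedbox: Fixed station: grey board 200 x 320 mm, 12 mm thick, y from -235 to +85 mm, carrying a clear box 130 x 130 mm, rim 132 mm above the ledge. Origin on the ledge under the box centre; x from the front (lid bar, robot's side) to the back (lid hinge), y left, z up. Pedal on the -y side; steel bearings and guides stand from the box wall to y = -113 mm, 140 mm high.
- lid (a joint): Lid angle in rad: 0 shut, pi/3 = 60 degrees open, end of travel 1.75. Hinged along the box's y axis at its back rim; the front edge rises and swings back over the box. Spring and weight (about 0.25 N m at 60 degrees) close it at once when let go. It cannot open until the catch is back.
- lid_hinge (a point): A point on the lid's hinge line, in the middle of the back rim, at x = +65 mm, z = 135 mm in the frame of feedbox. Its own axes turn with the lid.
- lid_bar (a point): Middle of the lid's pull bar, moves with it: round steel bar 12 mm thick along the box's y axis, 88 mm clear between its two arms, 174 mm from the hinge line in the plane of the lid. Shut, it lies 109 mm in front of the box centre, 135 mm above the ledge, free space below, 38 mm clear between bar and lid edge. It can turn within a grip. Its axes turn with the lid.
- pedal (a joint): Pedal angle in rad: 0 up, 0.25 at the stop; a spring brings it back up. It turns about a line along the box's x axis, 90 mm to the -y side of the box centre and 55 mm above the ledge; the free end goes down.
- pedal_pad (a point): Middle of the upper face of the pedal's rubber pad, 60 x 60 mm, 105 mm from the pedal's hinge line, so at y = -195 mm in the frame of feedbox; 59 mm above the ledge when up, about 33 mm (26 mm lower) at the stop. It takes about 4 N to start it and 9 to 11 N at the stop.
- catch (a joint): Steel catch plate 44 mm wide that slides on guides away from the box (towards -y), in m: 0 with its nose over the lid's -y edge, lid locked; over 0.010 the lid is free; end of travel 0.018. The pedal's upright arm pushes it to about 0.015 at the stop, and it stays there by friction.
- catch_nose (a point): Tip of the catch's nose, upper face, 146 mm above the ledge, moves with the catch. The catch reaches to y = -107 mm in the frame of feedbox, -125 mm when drawn back.
- canister: Bystander: closed orange food canister with white cap, 68 mm across, 100 mm high, standing left of the box. Origin under its centre.
- vac_tip: Bystander: gravel vacuum tip, a clear plastic tube with a grey shoulder and hose neck, 58 mm across, 145 mm high, standing to the left of the box, nearer the robot than the canister. Origin under its centre.
- tong: Bystander: aluminium tong 260 mm long, 12 mm high, lying to the right of the pedal. Origin under its middle, x along it.

How it is judged (in metres and radians):
On the way, in this order (a step that is already met when the one before it is completed fails the run):
1. the pedal is pressed down to its stop and the catch is drawn back, the lid still shut (value of joint pedal above 0.235 rad and value of joint catch above 0.01 m and value of joint lid below 0.1 rad), for 0.1 s.
2. the pedal is up again (value of joint pedal below 0.05 rad), for 0.1 s.
At the end, for the whole second after the job is handed in: The lid stands 60 degrees open, within 7 degrees, and still (under 0.1 rad/s), held by the gripper's fingers (more than 0.4 N on the lid); the pedal is up and the catch drawn back (value of joint lid between 0.925 and 1.169 rad and velocity of joint lid between -0.1 and 0.1 rad/s and contact force between lid and the fingers above 0.4 N and value of joint pedal below 0.05 rad and value of joint catch above 0.01 m); the arm keeps its last pose, push and grip.
It fails at once if the canister is moved more than 25 mm (distance of canister from where it was at the start of the episode above 0.025 m).
It fails at once if the vacuum tip is moved more than 25 mm (distance of vac_tip from where it was at the start of the episode above 0.025 m).
It fails at once if the tong is moved more than 25 mm (distance of tong from where it was at the start of the episode above 0.025 m).
It also fails if it takes over 50 s, if anything falls off the work surface, if the arm or the gripper's body presses on something with over 40 N, if the wrist force passes 120 N, or if a joint passes its speed limit or range.

## Robot

A 6-joint arm with a two-finger parallel gripper is mounted at the origin on the work surface. World frame = base frame: x ahead of the robot, y to its left, z up, the work surface at z = 0. Lengths are in mm, angles in degrees, forces in N, time in s.
With the tool pointing down it reaches from about 275 to 775 mm from the base axis. Payload 14.6 kg.
Tool frame: the origin (TCP) lies midway between the tips of the shut fingers; the grasp point (between the pads) lies 19 mm behind it; z points along the fingers, x is the direction in which the jaws open and shut, and the axes are right-handed (so a half turn about z gives the same grasp; the last joint's range is limited). The gripper opens to 85 mm and grips with 20 to 120 N. Pads are 22 mm wide; open, the fingers measure 114 mm over their backs; the gripper's body (76 mm by 85 mm) begins 54 mm behind the grasp point. The pads swing forward as they close: fully open they stand 13 mm farther back than shut.
Start: joints at [-77.825, 15.075, -2.767, 72.158, 0, 81.102], TCP at [188.765, -489.894, 231.278] pointing down, gripper open.
Joint ranges: [-151.79, 151.79], [-50.71, 97.33], [-67.44, 78.34], [-121.81, 120.89], [-77.56, 73.72], [-180, 180]. Speed limits (degrees/s): [108.29, 108.29, 147.25, 159.86, 180, 180].

## Interface

Orientations are given as [roll, pitch, yaw] about the fixed x, y, z axes, in that order (R = Rz(yaw) Ry(pitch) Rx(roll)).
In Python, from station import ctrl gives the robot as it stands.
- The arm moves only by the tool step_arm, never from a script. Its argument "targets" is a list of rows, each a list of 3 entries, a list of its own where there are three numbers: the opening, from -1 (shut) to 1 (fully open), so that 0 is half open, then the shift along the tool's x, y, z in mm, then the turn, a rotation vector about the tool's x, y, z in rad. In form: [[jaw, [x, y, z], [rx, ry, rz]], ...]. A call has exactly 5 rows; each row is the pose to reach, as a shift and turn from the pose commanded when the call began, along the tool's axes at that moment; what a row does not reach only later rows make up. A row lasts 1/12 s, in which the tool goes at most 41.7 mm and 7.16 degrees, less where a joint would pass 70% of its speed; a pose out of reach is approached as far as the arm can. A call with a gripper value outside its range is refused whole. The fingers move at their own pace and stop on an object; "newtons" is the grip in N (left out, the last holds). Time passes only in rows, so rows that repeat a pose let the fingers close, or fill a call up. It gives the time, the measured TCP pose, the force and the opening at its end, in the units of the state.
- ctrl.get_obs(): the state, without advancing time (a new reading comes with each control period).
- ctrl.grab_frame(name): name is "scene" or "top" or "wrist"; returns the picture (400x640x3 uint8, red, green, blue); there is no depth.
- ctrl.camera_info(name): a dict with "camera_matrix" (3x3 intrinsics, pixels), "rvec" (rotation vector, rad) and "tvec" (3), from world to camera coordinates, as OpenCV has them; the wrist camera has in their place "hand_eye" (4x4, takes a point from camera to tool coordinates, whose origin is the TCP and whose axes are the tool frame's). Camera axes: x right, y down, z forward; pixel columns grow to the right and rows downward; lengths in mm; the calibration is good to about 2 mm. The wrist camera is an equidistant fisheye: a pixel r from the principal point sees the ray r / f radians off the axis. A picture is of the moment at which its call begins: read the wrist's pose just before it. camera_info takes no time and is no camera call.
- ctrl.hand_in(): hands the job in, once; it reports no verdict.
The state is a dict: "time_s": time; "qpos": joint angles; "qd": joint speeds; "joint_torque": joint torques, N m; "eef_pos": TCP position; "eef_rot": TCP orientation; "wrist_force": force on the tool from outside, world axes, zero at the start; "wrist_torque": the same for the moment, N m; "width": finger opening in mm.
Only numpy, scipy, OpenCV 4.12 (cv2) and the standard library are available. Lean on these libraries where they do the work, as an engineer would, in place of code of your own. Each camera call takes 0.05 s, during which the arm holds its last target.

## Working session

There is one attempt and no reset: what is moved stays moved. The work goes in short steps, Python scripts to look and compute and a tool call to move; the robot and the scene stay as the last step left them, time stands still between calls to the robot, and variables do not carry over. Pictures are saved under pics/ and viewed, and the job is handed in when it is done.

Besides the shell and the picture viewer there is one more tool, called after "Request:" as name(argument=value, ...) on one line, values as JSON. step_arm: Moves the arm, as the interface text tells. Its arguments: {"type":"object","properties":{"targets":{"type":"array","items":{"type":"array"}},"newtons":{"type":"number"}},"required":["targets"]}

```bash
ls; mkdir -p pics
python3 - <<'E'
from station import ctrl
import cv2
print(ctrl.get_obs())
for n in ("scene","top","wrist"):
    print(n,ctrl.camera_info(n))
    cv2.imwrite(f"pics/{n}0.png",ctrl.grab_frame(n)[:,:,::-1])
E
```

```text
pics
{'time_s': 0.0, 'qpos': array([-7.78260888e+01,  1.50992574e+01, -2.80269481e+00,  7.21573632e+01,
        1.77112088e-03,  8.11030204e+01]), 'qd': array([ 0.0252958 , -0.05214799, -0.04145671, -0.07026916, -0.09433248,
       -0.07034606]), 'joint_torque': array([-1.89362499e-04, -6.37614298e+01,  3.84579384e+01,  1.31108786e-02,
       -1.93688456e-04,  2.05540971e-05]), 'eef_pos': array([ 188.70725554, -489.63827951,  230.82810279]), 'eef_rot': array([-1.79989077e+02,  5.83277906e-02, -6.89291045e+01]), 'wrist_force': array([ 0.55158588,  0.31524826, -0.63665574]), 'wrist_torque': array([ 0.00406312, -0.01015998,  0.00520608]), 'width': 85.34208631452474}
scene {'camera_matrix': array([[463.00085313,   0.        , 321.71332132],
       [  0.        , 463.00085313, 205.69492386],
       [  0.        ,   0.        ,   1.        ]]), 'rvec': array([ 1.59850415,  1.898499  , -0.81767185]), 'tvec': array([  49.3392371 , -344.83791095, 1635.39810255])}
top {'camera_matrix': array([[401.47926226,   0.        , 317.75602097],
       [  0.        , 401.47926226, 196.50167612],
       [  0.        ,   0.        ,   1.        ]]), 'rvec': array([-2.21605007,  2.21934832, -0.08220127]), 'tvec': array([  34.88908445,  593.83658488, 1026.85084154])}
wrist {'camera_matrix': array([[309.70691629,   0.        , 321.81903399],
       [  0.        , 309.70691629, 197.11196279],
       [  0.        ,   0.        ,   1.        ]]), 'hand_eye': array([[ 9.99999316e-01, -1.16802237e-03, -5.26059834e-05,
         6.65880703e-01],
       [ 1.13699837e-03,  9.60979816e-01,  2.76616160e-01,
        -7.01516610e+01],
       [-2.72540575e-04, -2.76616031e-01,  9.60980487e-01,
        -1.42184168e+02],
       [ 0.00000000e+00,  0.00000000e+00,  0.00000000e+00,
         1.00000000e+00]])}
```

View pics/scene0.png

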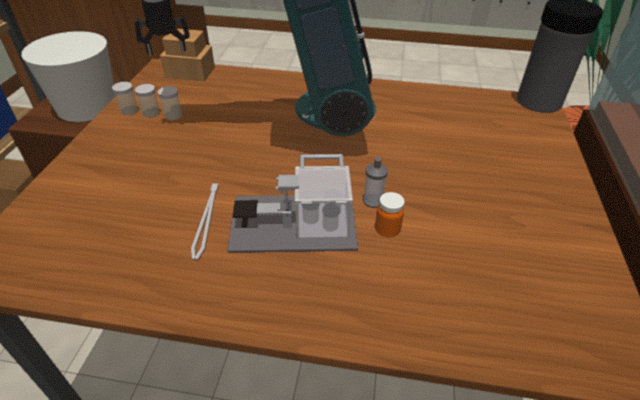

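View pics/top0.png

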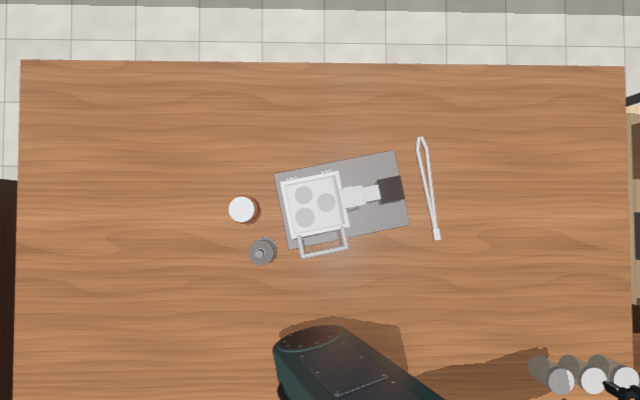

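View pics/wrist0.png

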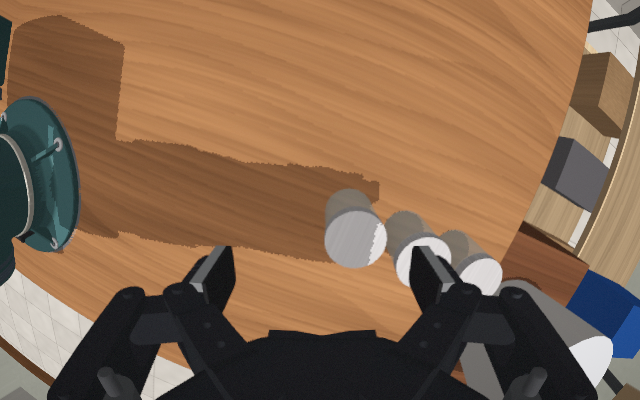

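The top view shows the station: board corners near (275,174), (394,151), (410,224) and (291,249), bar at about (325,252), pedal pad at about (390,190). The tong is to its right, and the canister (242,209) and tip (262,251) are to its left. I'll zoom in for precise corners.

Run:
```python
import cv2
t=cv2.imread("pics/top0.png")[130:270,215:450]
cv2.imwrite("pics/topz.png",cv2.resize(t,None,fx=3.4,fy=3.4,interpolation=cv2.INTER_CUBIC))
t=cv2.imread("pics/scene0.png")[145:265,180:420]
cv2.imwrite("pics/scenez.png",cv2.resize(t,None,fx=3.3,fy=3.3,interpolation=cv2.INTER_CUBIC))
```

```text
(no output)
```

View pics/topz.png

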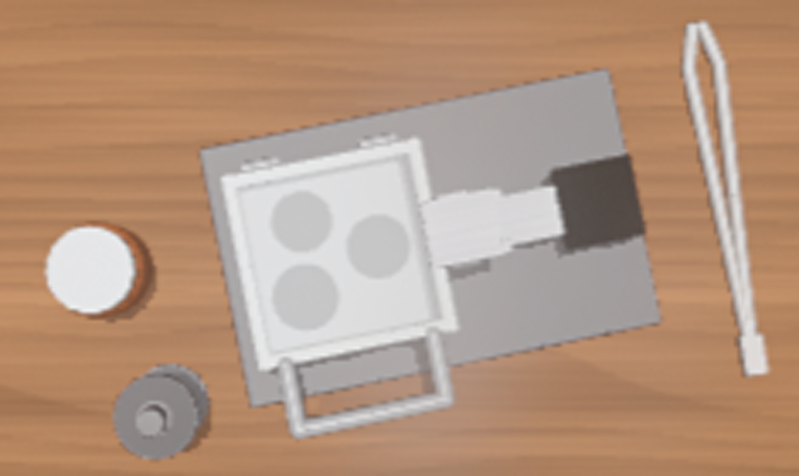

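View pics/scenez.png

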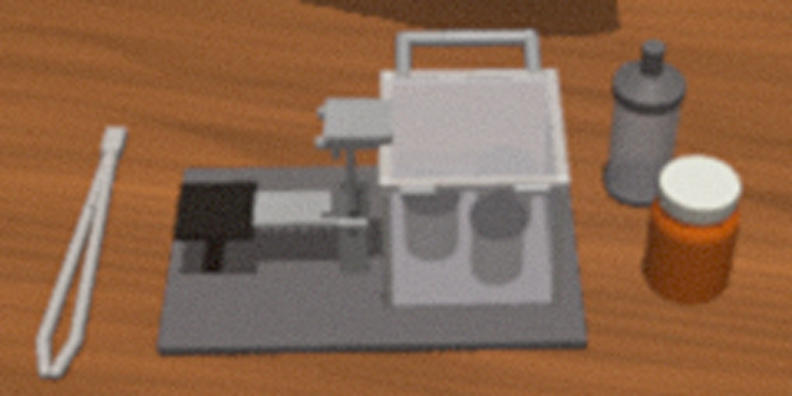

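```bash
cat > h.py <<'E'
import numpy as np, cv2
from scipy.optimize import least_squares
from station import ctrl
CI={n:ctrl.camera_info(n) for n in ("scene","top")}
def proj(n,P):
    c=CI[n]; return cv2.projectPoints(np.asarray(P,float).reshape(-1,3),c["rvec"],c["tvec"],c["camera_matrix"],None)[0].reshape(-1,2)
def T(z): return np.array(z)/3.4+[215,130]
def S(z): return np.array(z)/3.3+[180,145]
def tri(pt,ps):
    f=lambda P:np.r_[proj("top",P)[0]-pt,proj("scene",P)[0]-ps]
    return least_squares(f,[500,0,50])
def tow(p,L):
    x,y,z,a=p; L=np.atleast_2d(np.asarray(L,float)); c,s=np.cos(a),np.sin(a)
    return np.c_[x+c*L[:,0]-s*L[:,1],y+s*L[:,0]+c*L[:,1],z+L[:,2]]
E
python3 - <<'E'
from h import *
r=tri(T((374,416)),S((468,38))); print("bar",r.x,r.fun)
r=tri(T((599,203)),S((217,211))); print("pad",r.x,r.fun)
r=tri(T((150,415)),S((653,48))); print("vac top",r.x,r.fun)
tp=[((100,85,12),(203,150)),((100,-235,12),(607,70)),((-100,-235,12),(660,322)),((-100,85,12),(252,406)),((-109,0,135),(374,416)),((0,-195,59),(599,203))]
sp=[((100,-235,12),(160,348)),((100,85,12),(585,343)),((-109,0,135),(468,38)),((0,-195,59),(217,211)),((-100,-235,12),(186,170))]
def f(p,zf=None):
    return np.r_[(proj("top",tow(p,[a for a,_ in tp]))-[T(b) for _,b in tp]).ravel(),(proj("scene",tow(p,[a for a,_ in sp]))-[S(b) for _,b in sp]).ravel()]
r=least_squares(f,[550,0,0,0.2]); print(r.x,np.degrees(r.x[3])); print(r.fun.reshape(-1,2).round(1))
p=r.x
for n,l in dict(bar=(-109,0,135),pad=(0,-195,59),hinge=(65,0,135)).items(): print(n,tow(p,l)[0].round(1))
for k,uv in dict(tong1=(697,30),tong2=(755,355),can=(90,268)).items():
    q=least_squares(lambda P:proj("top",[P[0],P[1],100 if k=='can' else 12])[0]-T(uv),[500,0]).x; print(k,q.round(0), np.hypot(*q))
E
```

```text
bar [462.85719245  24.55464651 132.31854237] [-0.78023794  0.10409889 -0.9046229  -0.05647661]
pad [ 608.91254884 -145.70554999   51.91831138] [-0.77223222  0.13803922 -0.78990637 -0.13629118]
vac top [465.83435726 170.9937378  144.3225478 ] [-0.43338482  0.04119    -0.50205624  0.01522527]
[ 5.70415215e+02  4.58060559e+01 -6.11125646e+00  1.97978802e-01] 11.34334977211011
[[-1.5  0.1]
 [-0.1 -0.2]
 [-0.   0.6]
 [-0.6  0.9]
 [-0.8 -0.4]
 [-0.8  0.2]
 [-1.5  0.3]
 [ 0.  -0.4]
 [-1.   1.1]
 [-0.7 -0.4]
 [-0.8 -0.2]]
bar [463.5  24.4 128.9]
pad [ 608.8 -145.4   52.9]
hinge [634.1  58.6 128.9]
tong1 [ 744. -234.] 780.2834525370968
tong2 [ 495. -276.] 566.669854351588
can [562. 216.] 602.2155954315233
```

```bash
cat >> h.py <<'E'
from scipy.spatial.transform import Rotation as Ro
def plan(target,rpy,frm=None):
    o=ctrl.get_obs(); R=Ro.from_euler('xyz',o["eef_rot"] if frm is None else frm[1],degrees=True)
    p=o["eef_pos"] if frm is None else np.array(frm[0],float)
    d=R.inv().apply(np.array(target)-p); t=(R.inv()*Ro.from_euler('xyz',rpy,degrees=True)).as_rotvec()
    print("t",o["time_s"],"pos",o["eef_pos"].round(1),o["eef_rot"].round(2),"F",o["wrist_force"].round(1),"w",round(o["width"],1)); print("shift",d.round(1),np.linalg.norm(d).round(1),"turn",t.round(3))
E
python3 -c "
from h import *
plan([600,-165,220],[180,0,-79],([188.765,-489.894,231.278],[180,0,-68.92]))"
```

```text
t 0.15 pos [ 188.7 -489.7  230.9] [-1.7999e+02  5.0000e-02 -6.8930e+01] F [-0.2  0.3 -0.2] w 85.1
shift [-155.2 -500.6   11.3] 524.2 turn [ 0.    -0.     0.176]
```

Request:
step_arm(targets=[[-1,[-11,-36,1],[0,0,0]],[-1,[-22,-72,2],[0,0,0.03]],[-1,[-34,-110,3],[0,0,0.06]],[-1,[-46,-148,4],[0,0,0.1]],[-1,[-58,-186,5],[0,0,0.176]]])

```text
time_s: 0.57
eef_pos: [342.5, -367.5, 226.2]
eef_rot: [180.0, 0.0, -79.1]
wrist_force: [0.0, -1.0, -0.7]
width: 25.7
```

```bash
python3 -c "
from h import *
plan([600,-165,220],[180,0,-79])"
```

```text
t 0.5667 pos [ 342.5 -367.5  226.2] [ 1.800e+02  1.000e-02 -7.912e+01] F [ 0.  -1.  -0.7] w 25.7
shift [-150.2 -291.1    6.2] 327.6 turn [ 0.     0.    -0.002]
```

Request:
step_arm(targets=[[-1,[-18,-35,1],[0,0,0]],[-1,[-36,-70,2],[0,0,0]],[-1,[-54,-105,3],[0,0,0]],[-1,[-72,-140,4],[0,0,0]],[-1,[-90,-175,5],[0,0,0]]])

```text
time_s: 0.98
eef_pos: [497.3, -245.5, 221.2]
eef_rot: [180.0, 0.0, -79.0]
wrist_force: [0.9, -1.0, 0.3]
width: -0.0
```

```bash
python3 -c "
from h import *
plan([600,-165,220],[180,0,-79])
cv2.imwrite('pics/w1.png',ctrl.grab_frame('wrist')[:,:,::-1])
np.savez('w1.npz',**{k:v for k,v in ctrl.get_obs().items()})"
```

```text
t 0.9833 pos [ 497.3 -245.5  221.2] [179.99   0.   -79.01] F [ 0.9 -1.   0.3] w -0.0
shift [ -59.4 -116.1    1.2] 130.5 turn [ 0.  0. -0.]
```

View pics/w1.png

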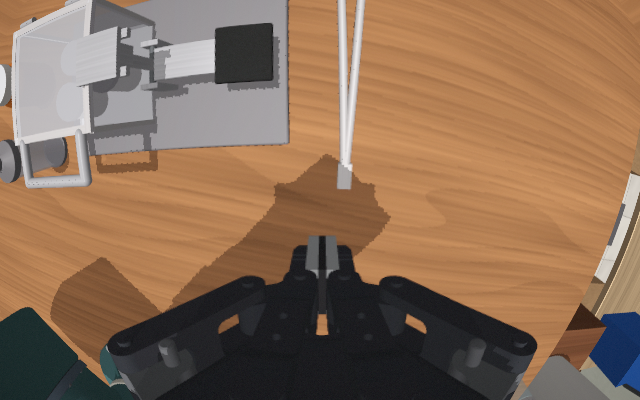

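The wrist view shows the pad's upper face at about (216..273, 23..83) and the bar at lower left (27..90, 183). I'll move on for a second view.

Request:
step_arm(targets=[[-1,[-18,-35,0],[0,0,0]],[-1,[-36,-70,0],[0,0,0]],[-1,[-50,-98,0],[0,0,0]],[-1,[-59,-116,0],[0,0,0]],[-1,[-59,-116,0],[0,0,0]]])

```text
time_s: 1.45
eef_pos: [601.0, -164.6, 220.3]
eef_rot: [180.0, 0.1, -78.8]
wrist_force: [0.2, 0.1, -0.5]
width: 0.4
```

```bash
python3 -c "
from h import *
plan([600,-165,220],[180,0,-79])
np.savez('w2.npz',**{k:v for k,v in ctrl.get_obs().items()})
cv2.imwrite('pics/w2.png',ctrl.grab_frame('wrist')[:,:,::-1])"
```

```text
t 1.45 pos [ 601.  -164.6  220.3] [ 1.7999e+02  5.0000e-02 -7.8830e+01] F [ 0.2  0.1 -0.5] w 0.4
shift [0.1 1.1 0.3] 1.1 turn [0.    0.001 0.003]
```

View pics/w2.png

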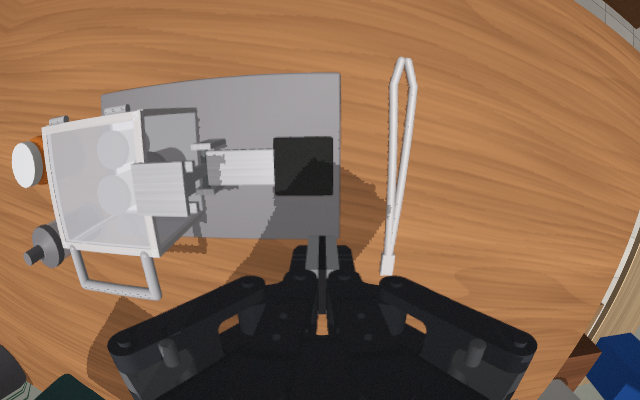

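Second view: pad corners (274,137), (333,137), (333,195), (275,195); bar from about (86,286) to (157,296).

```bash
cat >> h.py <<'E'
W=ctrl.camera_info("wrist")
def ray(npz,uv):
    o=np.load(npz); K=W["camera_matrix"]; H=W["hand_eye"]
    d=(np.array(uv,float)-[K[0,2],K[1,2]])/K[0,0]; th=np.hypot(*d)
    v=np.r_[np.sin(th)*d/th,np.cos(th)]
    R=Ro.from_euler('xyz',o["eef_rot"],degrees=True)
    return R.apply(H[:3,3])+o["eef_pos"], R.apply(H[:3,:3]@v)
def tri2(rays):
    A=sum(np.eye(3)-np.outer(d,d) for _,d in rays); b=sum((np.eye(3)-np.outer(d,d))@p for p,d in rays)
    X=np.linalg.solve(A,b); return X,[np.linalg.norm(np.cross(X-p,d)).round(1) for p,d in rays]
E
python3 - <<'E'
from h import *
for a,b in [((216,29),(274,137)),((272,23),(333,137)),((273,79),(333,195)),((216,83),(275,195)),((244.3,53.5),(303.8,166)),((27,184),(86,286)),((88,182),(157,296)),((288,143),(340,238))]:
    X,e=tri2([ray('w1.npz',a),ray('w2.npz',b)]); print(a,X.round(1),e)
E
python3 - <<'E'
import cv2
t=cv2.imread("pics/w2.png")[225:325,50:190]
cv2.imwrite("pics/w2z.png",cv2.resize(t,None,fx=5,fy=5))
t=cv2.imread("pics/w1.png")[125:205,0:140]
cv2.imwrite("pics/w1z.png",cv2.resize(t,None,fx=5,fy=5))
E
```

```text
(216, 29) [ 636.  -110.6   66. ] [np.float64(0.9), np.float64(0.9)]
(272, 23) [ 646.9 -166.4   69.4] [np.float64(0.7), np.float64(0.7)]
(273, 79) [ 591.8 -178.1   70.7] [np.float64(0.0), np.float64(0.0)]
(216, 83) [ 580.5 -122.1   69. ] [np.float64(0.2), np.float64(0.2)]
(244.3, 53.5) [ 613.5 -144.5   65.4] [np.float64(0.3), np.float64(0.3)]
(27, 184) [465.9  61.4 149.3] [np.float64(1.4), np.float64(1.4)]
(88, 182) [480.5 -28.1 141. ] [np.float64(0.3), np.float64(0.3)]
(288, 143) [ 529.6 -200.1   27.3] [np.float64(1.0), np.float64(1.0)]
```

View pics/w1z.png

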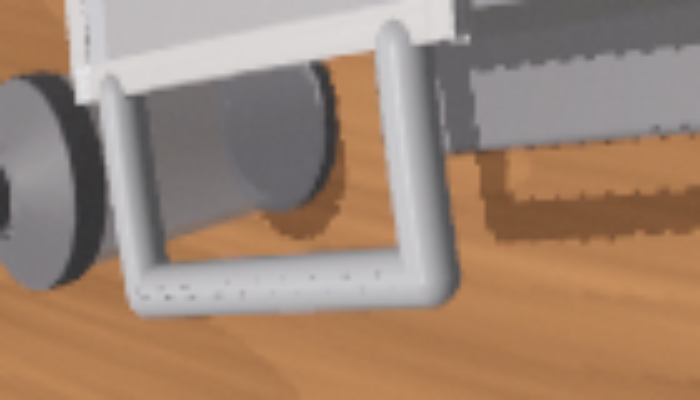

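View pics/w2z.png

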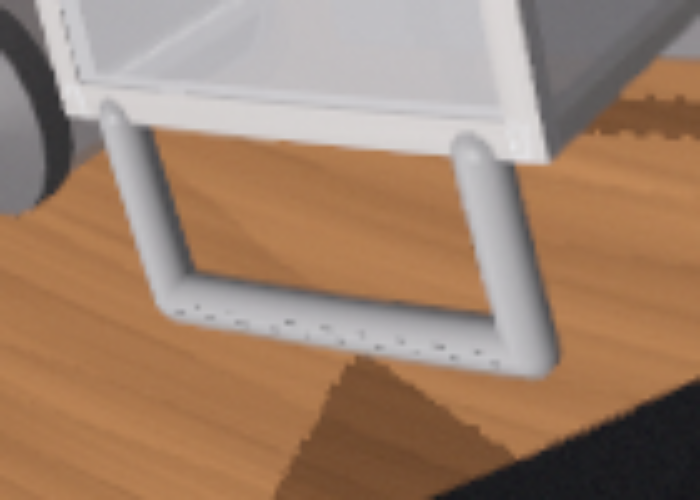

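Run:
```python
from h import *
print(np.load('w1.npz')['eef_pos'])
np.savez('w1.npz',eef_pos=[497.3,-245.5,221.2],eef_rot=[179.99,0,-79.01])
for a,b in [((216,29),(274,137)),((272,23),(333,137)),((273,79),(333,195)),((216,83),(275,195)),((244.3,53.5),(303.8,166)),((28.5,183),(85,284)),((85.5,181),(156,296)),((288,143),(340,238))]:
    X,e=tri2([ray('w1.npz',a),ray('w2.npz',b)]); print(a,X.round(1),e)
```

```text
[ 501.34093702 -241.83812587  220.60976338]
(216, 29) [ 634.8 -109.2   52.8] [np.float64(0.4), np.float64(0.4)]
(272, 23) [ 646.1 -167.4   55.9] [np.float64(0.2), np.float64(0.2)]
(273, 79) [ 588.5 -179.6   57.4] [np.float64(0.4), np.float64(0.4)]
(216, 83) [ 576.8 -121.1   56.1] [np.float64(0.7), np.float64(0.7)]
(244.3, 53.5) [ 611.3 -144.6   52. ] [np.float64(0.1), np.float64(0.1)]
(28.5, 183) [457.3  73.9 136.3] [np.float64(0.3), np.float64(0.3)]
(85.5, 181) [475.5 -23.8 135.9] [np.float64(0.0), np.float64(0.0)]
(288, 143) [ 523.2 -202.6   11.7] [np.float64(0.8), np.float64(0.8)]
```

Wrist triangulation puts the pad centre at (611,-144,56) and the bar middle at (466,25,136), yaw about 11°, which agrees with the text's heights. Next is the press, slightly outboard of the pad centre.

```bash
python3 -c "
from h import *
plan([613,-157,80],[180,0,-79])"
```

```text
t 1.5 pos [ 599.7 -165.9  220.4] [ 1.7996e+02  4.0000e-02 -7.8870e+01] F [ 0.  -0.7  0.4] w 0.1
shift [ -6.  -14.8 140.4] 141.3 turn [0.001 0.001 0.002]
```

Request:
step_arm(targets=[[-1,[-3,-7,36],[0,0,0]],[-1,[-6,-15,72],[0,0,0]],[-1,[-6,-15,108],[0,0,0]],[-1,[-6,-15,140],[0,0,0]],[-1,[-6,-15,140],[0,0,0]]])

```text
time_s: 1.92
eef_pos: [608.6, -157.9, 75.7]
eef_rot: [179.6, 0.3, -79.1]
wrist_force: [-1.3, 0.0, -1.0]
width: -0.2
```

Request:
step_arm(targets=[[-1,[0,0,9],[0,0,0]],[-1,[0,0,18],[0,0,0]],[-1,[0,0,26],[0,0,0]],[-1,[0,0,32],[0,0,0]],[-1,[0,0,38],[0,0,0]]])

```text
time_s: 2.33
eef_pos: [613.1, -158.8, 44.0]
eef_rot: [-179.9, -0.1, -79.0]
wrist_force: [0.3, 1.6, 7.2]
width: -0.1
```

Request:
step_arm(targets=[[-1,[0,0,5],[0,0,0]],[-1,[0,0,9],[0,0,0]],[-1,[0,0,12],[0,0,0]],[-1,[0,0,14],[0,0,0]],[-1,[0,0,14],[0,0,0]]])

```text
time_s: 2.75
eef_pos: [612.9, -158.2, 29.9]
eef_rot: [-179.9, -0.0, -79.0]
wrist_force: [-0.9, 2.7, 8.6]
width: 0.1
```

Request:
step_arm(targets=[[-1,[0,0,1],[0,0,0]],[-1,[0,0,2],[0,0,0]],[-1,[0,0,3],[0,0,0]],[-1,[0,0,3],[0,0,0]],[-1,[0,0,3],[0,0,0]]])

```text
time_s: 3.17
eef_pos: [613.1, -158.0, 28.7]
eef_rot: [-179.8, -0.0, -79.0]
wrist_force: [-6.4, 6.6, 28.7]
width: -0.2
```

The force jumped from 8.6 to 28.7 N within about 1 mm, so the pedal is at its stop. I'll check the catch while holding.

```bash
python3 -c "
from h import *
t=ctrl.grab_frame('scene')[145:265,180:420,::-1]
cv2.imwrite('pics/s2.png',cv2.resize(t,None,fx=3.3,fy=3.3,interpolation=cv2.INTER_CUBIC))
cv2.imwrite('pics/w3.png',ctrl.grab_frame('wrist')[:,:,::-1])
print(ctrl.get_obs()['wrist_force'])"
```

```text
[-6.27743286  5.75524516 27.45330296]
```

View pics/s2.png

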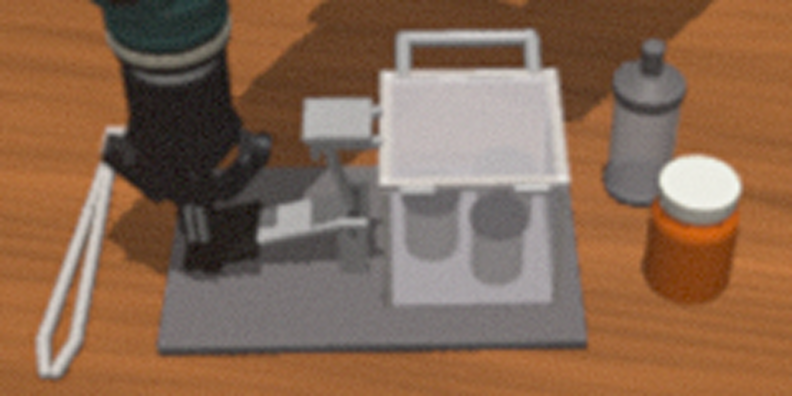

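View pics/w3.png

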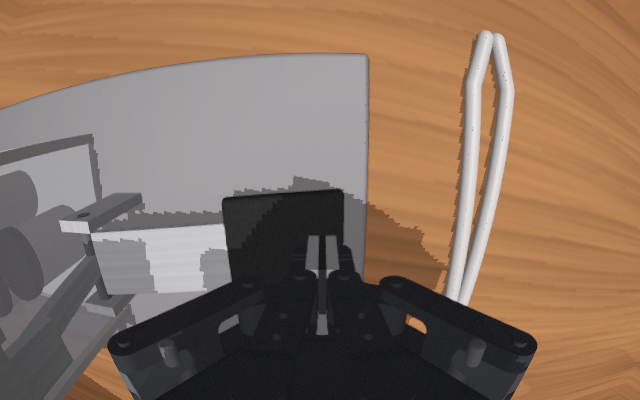

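The catch plate has moved off the lid edge: its left end went from 320 to 302 in the crop and the nose is clear of the lid. I'll release upward.

Request:
step_arm(targets=[[-1,[0,0,-12],[0,0,0]],[-1,[0,0,-30],[0,0,0]],[-1,[0,0,-65],[0,0,0]],[-1,[0,0,-100],[0,0,0]],[-1,[0,0,-140],[0,0,0]]])

```text
time_s: 3.68
eef_pos: [611.7, -158.2, 167.5]
eef_rot: [180.0, 0.0, -79.0]
wrist_force: [0.7, -0.6, -0.7]
width: -0.0
```

```bash
python3 -c "
from h import *
plan([466,25,230],[180,0,10.9])
np.savez('w4.npz',**{k:v for k,v in ctrl.get_obs().items()})
cv2.imwrite('pics/w4.png',ctrl.grab_frame('wrist')[:,:,::-1])"
```

```text
t 3.6833 pos [ 611.7 -158.2  167.5] [ 1.7996e+02  4.0000e-02 -7.9010e+01] F [ 0.7 -0.6 -0.7] w -0.0
shift [-207.6  108.2  -62.3] 242.3 turn [ 0.000e+00  1.000e-03 -1.569e+00]
```

View pics/w4.png

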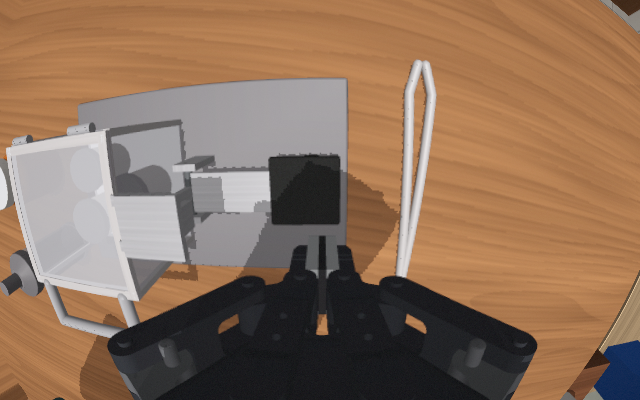

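The pedal is up again and the catch is clear of the lid. Moving to above the bar.

Request:
step_arm(targets=[[-0.15,[-4,2,-28],[0,0,-0.12]],[-0.15,[-20,10,-50],[0,0,-0.24]],[-0.15,[-38,20,-62],[0,0,-0.36]],[-0.15,[-56,30,-62],[0,0,-0.48]],[-0.15,[-74,39,-62],[0,0,-0.6]]])

```text
time_s: 4.15
eef_pos: [559.7, -92.8, 229.4]
eef_rot: [-179.9, -0.1, -44.3]
wrist_force: [0.7, 0.5, 0.8]
width: 36.5
```

```bash
python3 -c "
from h import *
plan([466,25,230],[180,0,10.9])"
```

```text
t 4.15 pos [559.7 -92.8 229.4] [-1.7994e+02 -1.1000e-01 -4.4300e+01] F [0.7 0.5 0.8] w 36.5
shift [-149.3  -18.8   -0.9] 150.5 turn [-0.    -0.002 -0.963]
```

Width is 36.5 mm, as planned.

Request:
step_arm(targets=[[-0.15,[-19,-2,0],[0,0,-0.12]],[-0.15,[-38,-5,0],[0,0,-0.24]],[-0.15,[-57,-7,0],[0,0,-0.36]],[-0.15,[-76,-10,0],[0,0,-0.48]],[-0.15,[-95,-12,0],[0,0,-0.6]]])

```text
time_s: 4.57
eef_pos: [500.2, -17.2, 228.6]
eef_rot: [-180.0, -0.0, -9.9]
wrist_force: [0.3, -0.5, -0.3]
width: 36.3
```

```bash
python3 -c "
from h import *
plan([466,25,230],[180,0,10.9])"
```

```text
t 4.5667 pos [500.2 -17.2 228.6] [-1.7999e+02 -5.0000e-02 -9.9100e+00] F [ 0.3 -0.5 -0.3] w 36.3
shift [-41.  -35.7  -1.4] 54.4 turn [ 0.    -0.001 -0.363]
```

Request:
step_arm(targets=[[-0.15,[-14,-12,-1],[0,0,-0.12]],[-0.15,[-28,-24,-1],[0,0,-0.24]],[-0.15,[-41,-36,-1],[0,0,-0.363]],[-0.15,[-41,-36,-1],[0,0,-0.363]],[-0.15,[-41,-36,-1],[0,0,-0.363]]])

```text
time_s: 4.98
eef_pos: [466.7, 25.2, 229.8]
eef_rot: [180.0, -0.1, 10.5]
wrist_force: [-0.3, -0.1, 0.4]
width: 36.4
```

```bash
python3 -c "
from h import *
plan([466,25,230],[180,0,10.9])
np.savez('w5.npz',**{k:v for k,v in ctrl.get_obs().items()})
cv2.imwrite('pics/w5.png',ctrl.grab_frame('wrist')[:,:,::-1])"
```

```text
t 4.9833 pos [466.7  25.2 229.8] [ 1.7998e+02 -6.0000e-02  1.0510e+01] F [-0.3 -0.1  0.4] w 36.4
shift [-0.8  0.  -0.2] 0.8 turn [ 0.    -0.001 -0.007]
```

View pics/w5.png

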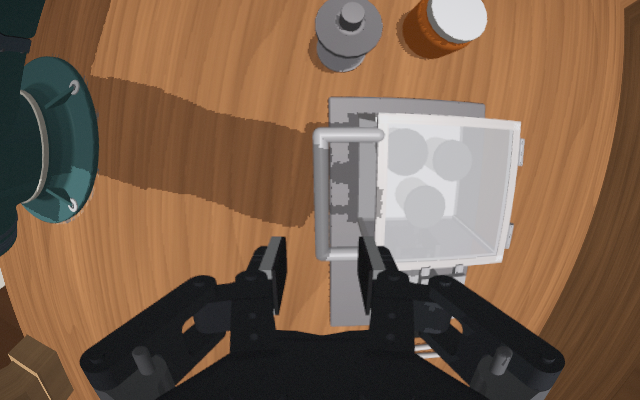

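```bash
python3 -c "
from h import *
for uv in [(321,133),(321,253),(321,193)]:
    p,d=ray('w5.npz',uv); print((p+d*(135-p[2])/d[2]).round(1))
plan([466,25,117],[180,0,10.9])"
```

```text
[456.8  76.3 135. ]
[474.9 -22.3 135. ]
[465.4  29.6 135. ]
t 5.0333 pos [467.2  24.7 229.6] [ 1.7998e+02 -5.0000e-02  1.0430e+01] F [-0.7  0.4  0. ] w 36.2
shift [ -1.2  -0.5 112.6] 112.6 turn [ 0.    -0.001 -0.008]
```

The bar (column 321) lies centred between the open fingers, and a ray check puts its middle at (466,27). Descending.

Request:
step_arm(targets=[[-0.15,[-1,-1,30],[0,0,-0.008]],[-0.15,[-1,-2,60],[0,0,-0.008]],[-0.15,[-1,-2,85],[0,0,-0.008]],[-0.15,[-1,-2,103],[0,0,-0.008]],[-0.15,[-1,-2,112],[0,0,-0.008]]])

```text
time_s: 5.45
eef_pos: [465.0, 26.0, 115.2]
eef_rot: [-180.0, 0.1, 10.8]
wrist_force: [-0.7, -0.0, 0.1]
width: 36.6
```

Request:
step_arm(targets=[[-1,[0,0,0],[0,0,0]],[-1,[0,0,0],[0,0,0]],[-1,[0,0,0],[0,0,0]],[-1,[0,0,0],[0,0,0]],[-1,[0,0,0],[0,0,0]]], newtons=25)

```text
time_s: 5.87
eef_pos: [466.1, 26.3, 118.1]
eef_rot: [179.9, -0.1, 11.0]
wrist_force: [0.9, -2.4, -0.6]
width: 11.0
```

```bash
python3 -c "
from h import *
plan([466,25,117],[180,0,10.9])
cv2.imwrite('pics/w6.png',ctrl.grab_frame('wrist')[:,:,::-1])"
```

```text
t 5.8667 pos [466.1  26.3 118.1] [ 1.7995e+02 -8.0000e-02  1.0980e+01] F [ 0.9 -2.4 -0.6] w 11.0
shift [-0.3  1.3  1.1] 1.7 turn [ 0.001 -0.001  0.001]
```

View pics/w6.png

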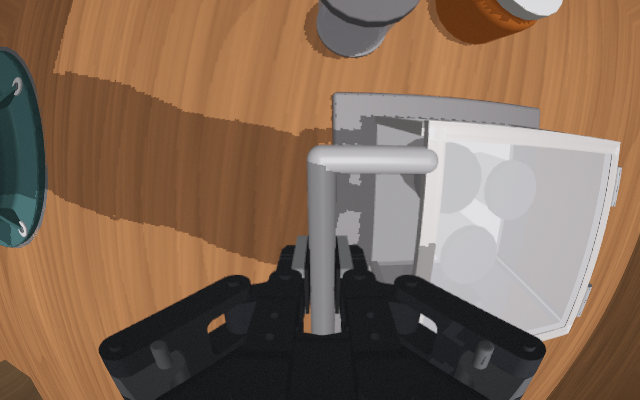

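The bar is gripped, width 11 mm. I'll lift along the 174 mm arc, 4° of lid per row.

Request:
step_arm(targets=[[-1,[0.4,0,-12],[0,0,0]],[-1,[1.7,0,-24],[0,0,0]],[-1,[3.8,0,-36],[0,0,0]],[-1,[6.7,0,-48],[0,0,0]],[-1,[10.5,0,-59.5],[0,0,0]]])

```text
time_s: 6.33
eef_pos: [477.2, 28.7, 178.1]
eef_rot: [180.0, -0.2, 11.0]
wrist_force: [12.7, 1.4, -8.4]
width: 11.0
```

```bash
python3 -c "
from h import *
plan([476,25,177],[180,0,10.9])
cv2.imwrite('pics/w7.png',ctrl.grab_frame('wrist')[:,:,::-1])"
```

```text
t 6.3333 pos [477.2  28.7 178.1] [ 1.7999e+02 -1.7000e-01  1.1000e+01] F [12.7  1.4 -8.4] w 11.0
shift [-1.8  3.4  1.1] 4.0 turn [ 0.    -0.003  0.002]
```

View pics/w7.png

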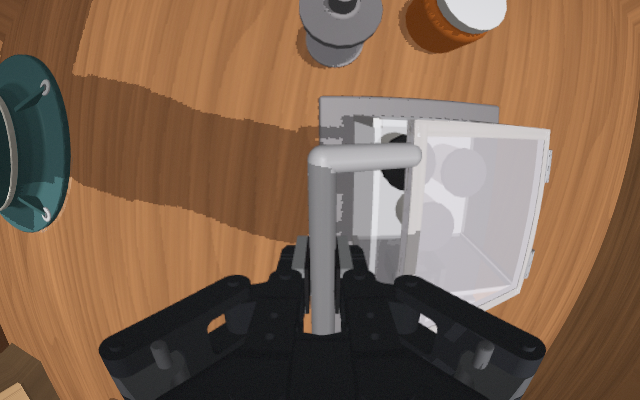

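The lid is opening and the bar is still in the grip. The tool feels a 12.7 N radial pull towards the hinge, so I'll add about 1.5 mm in x.

Request:
step_arm(targets=[[-1,[5.5,0,-11.3],[0,0,0]],[-1,[11.2,0,-22.2],[0,0,0]],[-1,[17.4,0,-32.7],[0,0,0]],[-1,[24.2,0,-42.8],[0,0,0]],[-1,[31.7,0,-52.3],[0,0,0]]])

```text
time_s: 6.8
eef_pos: [506.3, 34.6, 229.7]
eef_rot: [180.0, 0.1, 11.0]
wrist_force: [-5.7, -3.8, -0.2]
width: 10.6
```

```bash
python3 -c "
from h import *
plan([476,25,177],[180,0,10.9])
cv2.imwrite('pics/w8.png',ctrl.grab_frame('wrist')[:,:,::-1])"
```

```text
t 6.8 pos [506.3  34.6 229.7] [1.7998e+02 7.0000e-02 1.0990e+01] F [-5.7 -3.8 -0.2] w 10.6
shift [-31.5   3.6  52.8] 61.5 turn [0.    0.001 0.002]
```

View pics/w8.png

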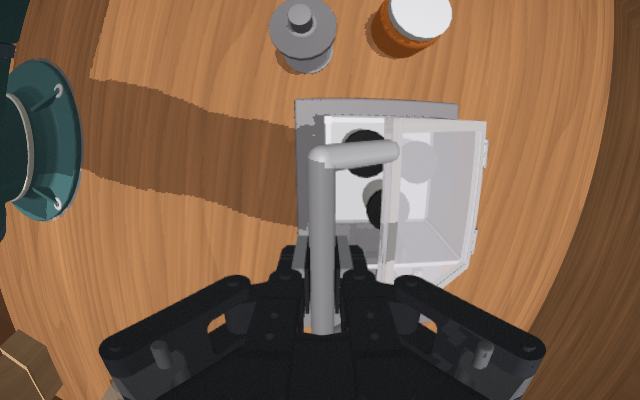

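Request:
step_arm(targets=[[-1,[8,0,-9.1],[0,0,0]],[-1,[16.5,0,-17.5],[0,0,0]],[-1,[25.7,0,-25.3],[0,0,0]],[-1,[35.5,0,-32.5],[0,0,0]],[-1,[45.8,0,-38.9],[0,0,0]]])

```text
time_s: 7.27
eef_pos: [551.3, 43.5, 269.1]
eef_rot: [180.0, 0.0, 11.0]
wrist_force: [-6.1, -0.7, 4.8]
width: 10.9
```

Request:
step_arm(targets=[[-1,[0,0,0],[0,0,0]],[-1,[0,0,0],[0,0,0]],[-1,[0,0,0],[0,0,0]],[-1,[0,0,0],[0,0,0]],[-1,[0,0,0],[0,0,0]]])

```text
time_s: 7.68
eef_pos: [551.3, 43.5, 268.7]
eef_rot: [180.0, -0.0, 11.0]
wrist_force: [-5.8, -1.0, 8.7]
width: 10.8
```

```bash
python3 -c "
from h import *
plan([476,25,177],[180,0,10.9])
np.savez('w9.npz',**{k:v for k,v in ctrl.get_obs().items()})
cv2.imwrite('pics/w9.png',ctrl.grab_frame('wrist')[:,:,::-1])
t=ctrl.grab_frame('scene')[105:265,180:420,::-1]
cv2.imwrite('pics/s9.png',cv2.resize(t,None,fx=3.3,fy=3.3,interpolation=cv2.INTER_CUBIC))
print(ctrl.get_obs()['eef_pos'])"
```

```text
t 7.6833 pos [551.3  43.5 268.7] [ 1.800e+02 -1.000e-02  1.101e+01] F [-5.8 -1.   8.7] w 10.8
shift [-77.4   3.8  91.7] 120.1 turn [ 0.    -0.     0.002]
[551.28364007  43.48907946 268.73360609]
```

View pics/w9.png

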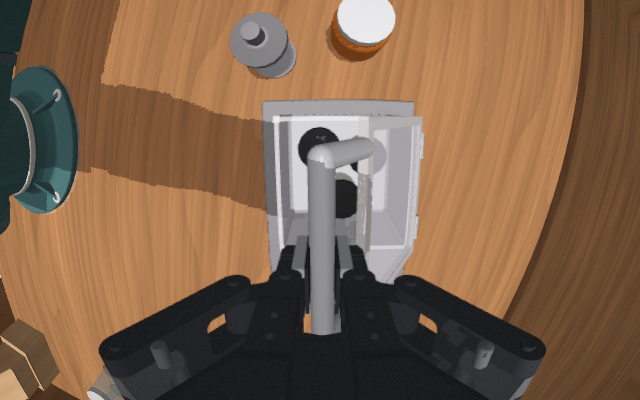

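View pics/s9.png

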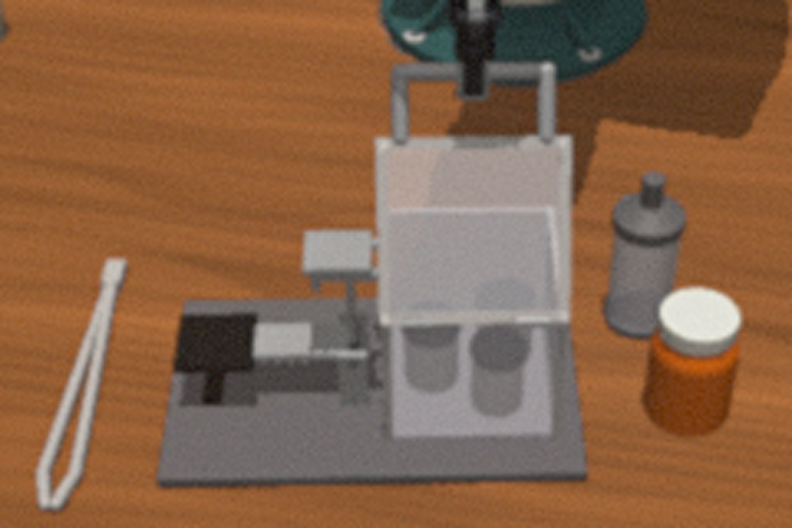

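The lid stands open and the catch and pedal look right; the bystanders are unmoved. I'll check the angle independently from the images.

Run:
```python
from h import *
p=(572.9,46.2,0,np.radians(11.0))
# offset calibration with shut lid: scene bar mid in s0
shut=S((468,38)); off=shut-proj("scene",tow(p,(-109,0,135)))[0]; print("off",off)
m=np.array(((393+552)/2,69))/3.3+[180,105]
for th in (54,57,60,63,66):
    t=np.radians(th); q=tow(p,(65-174*np.cos(t),0,135+174*np.sin(t)))
    print(th,(proj("scene",q)[0]+off-m).round(2))
print(ctrl.get_obs()["qd"].round(2))
```

```text
off [0.77075035 0.15585335]
54 [-0.07 -0.12]
57 [ 0.04 -0.21]
60 [ 0.15 -0.1 ]
63 [0.27 0.24]
66 [0.39 0.8 ]
[-0.04 -0.02 -0.07  0.05 -0.    0.02]
```

Comparing wrist pictures, the bar's corner is at (322,157) both at the grasp and now, so it has not slipped. TCP displacement (87 mm back, 150.6 mm up) then gives 59.9–60.0°. Handing in.

```bash
python3 -c "
from h import *
print(ctrl.hand_in())
o=ctrl.get_obs();print(o['time_s'],o['eef_pos'],o['width'],o['wrist_force'])"
```

```text
the job is handed in; nothing more can be done
None
the job is handed in; nothing more can be done
```

I handed the job in at about 8 s of the 50 s. At that point the gripper was holding the lid still at about 60° by its bar.

- **Pedal and catch:** I pressed the pedal to its stop, where the force jumped from 9 to about 29 N. The camera showed the catch drawn clear of the lid edge. The pedal then came up again, and both still looked right in the last picture.
- **Lid:** I gripped the bar at 25 N and raised it along its arc. The tool moved 87 mm back and 150.6 mm up, which gives 59.9–60.0°. The bar sat in the same place in the wrist picture before and after, so it had not slipped in the grip. Joint speeds were near zero and the gripper read 10.8 mm on the 12 mm bar.
- **Bystanders:** The canister, vacuum tip and tong looked unmoved in the last picture; I did not measure them again.

**Checks that were weak or disagreed:**
- The scene camera agreed with 60° to a fraction of a pixel but can't tell it from 54–63°, so the angle rests on the arm's own motion.
- The first two-camera fit placed the station about 6 mm too low. The wrist camera's measurement (bar at 136 mm) matched your heights, so I used that.

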